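# Set a board on the sawing board, square to the fence and up to the length stop

### The job

The board that lies askew on the sawing board has to be set up for cutting to length: push it with the fingers back against the fence, so that its long edge lies flush along it, and along the fence until its end butts against the stop block clamped there. Only slide it: it must stay flat on the sawing board and never be lifted. Leave everything else on the bench where it is, and take the fingers away at the end.

Things in the scene. Friction and masses are not known exactly. Their poses are not given: they have to be found in the camera images.
- sawing_board: Plywood sawing board screwed flat to the bench (fixed), 300 x 420 x 18 mm, with a hardwood fence strip along its far side. x points away from the robot to the fence, y to the left along the fence, z up. Origin on the bench surface: plywood from x -160 to +140 and y -220 to +200 mm, its top at z = 18 mm.
- fence_face (a point): Foot of the fence's working face, at the middle of its length, on the plywood's top (80 mm in x and 50 mm in y from the sawing board's origin; same axes). The face looks to -x, towards the robot. The fence is 40 mm thick, 300 mm long (150 mm either side of this point) and 45 mm high above the plywood.
- workpiece: The board to be set: loose planed pine, 95 mm (x) by 220 mm long (y) by 21 mm thick, about 0.24 kg, flat on the plywood; at first up to 0.25 rad askew, clear of the fence, to the right of the stop. Origin at the centre of its underside, x across its width to the fence, y along it to the stop, z up.
- stop_face (a point): Foot of the stop block's working face, on the plywood's top, 30 mm out from the fence; axes as the sawing board's. The face looks to -y (right). Stop: dark hardwood block 60 mm (out from the fence) x 40 mm (along it) x 40 mm high, against the fence, clamped there by a blue bar clamp; it does not move.
- clamp_top (a point): Top of the front jaw of the blue bar clamp that holds the stop block (fixed), 129 mm above the bench. The jaw stands upright before the block, 24 mm square; the clamp's bar runs from it 100 mm above the bench over block and fence, and its black handle rises behind the fence to about 195 mm above the bench.
- offcut: Loose offcut of the same pine, 95 by 40 by 21 mm, lying on the left front corner of the sawing board. Leave alone. Origin at the centre of its underside.
- mallet: Wooden carpenter's mallet lying on the bench, about 320 mm long, head 75 by 130 by 65 mm high, handle along its x axis. Leave alone.
- tenon_saw: Tenon saw lying flat on the bench, about 350 mm long along its x, 25 mm high. Leave alone.
- chisel: Chisel with black handle lying on the bench, 275 mm long along its x, 26 mm high. Leave alone.
- marking_gauge: Wooden marking gauge on the bench, 220 mm beam along its x with a 60 mm wide, 64 mm high stock. Leave alone.
- pencil: Flat carpenter's pencil lying on the bench, 170 mm long along its x, 8 mm high. Leave alone.
- glue: White glue bottle standing on the bench, 68 mm diameter, 170 mm high. Leave alone.

How it is judged (in metres and radians):
At the end, for the whole second after the job is handed in: The workpiece lies flat and at rest on the sawing board, its long edge against the fence (gap under 2 mm at its middle, within 0.02 rad of parallel) and its end against the stop block (gap under 2.5 mm) (x of workpiece in the frame of sawing_board between 0.0305 and 0.0345 m and angle between the x axis of workpiece and the x axis of sawing_board, either way round below 0.02 rad and y of workpiece in the frame of stop_face between -0.1125 and -0.1075 m and z of workpiece in the frame of sawing_board below 0.021 m and angle between workpiece's own z axis and vertical below 0.03 rad and linear speed of workpiece below 0.01 m/s); the robot touches nothing.
It fails at once if the workpiece is lifted more than 6 mm off the sawing board or tipped (z of workpiece in the frame of sawing_board above 0.024 m or angle between workpiece's own z axis and vertical above 0.12 rad).
It fails at once if another thing on the bench is shifted more than 15 mm (distance of any of offcut, mallet, tenon_saw, chisel, marking_gauge, pencil, glue from where it was at the start of the episode above 0.015 m).
It also fails if it takes over 70 s, if anything falls off the work surface, if the arm or the gripper's body presses on something with over 40 N, if the wrist force passes 120 N, or if a joint passes its speed limit or range.

### The arm

A 6-joint arm with a two-finger parallel gripper is mounted at the origin on the work surface. World frame = base frame: x ahead of the robot, y to its left, z up, the work surface at z = 0. Lengths are in mm, angles in rad, forces in N, time in s.
With the tool pointing down it reaches from about 325 to 775 mm from the base axis. Payload 5.5 kg.
Tool frame: the origin (TCP) lies midway between the tips of the shut fingers; the grasp point (between the pads) lies 19 mm behind it; z points along the fingers, y is the line along which they close (so a half turn about z gives the same grasp; the last joint's range is limited). The gripper opens to 88 mm and grips with 3 to 60 N. Pads are 20 mm wide; open, the fingers measure 115 mm over their backs; the gripper's body (75 mm by 178 mm) begins 61 mm behind the grasp point.
Start: joints at [1.124, 0.091, 1.231, -0, 1.82, -0.057], TCP at [228.008, 555.004, 222.631] pointing down, gripper open.
Joint ranges: [-2.87, 2.87], [-0.86, 2.18], [0.17, 2.46], [-1.51, 4.65], [0.06, 2.69], [-2.65, 2.65]. Speed limits (rad/s): [2.57, 2.57, 3.01, 3.14, 3.14, 3.14].

### API

Orientations are given as [roll, pitch, yaw] about the fixed x, y, z axes, in that order (R = Rz(yaw) Ry(pitch) Rx(roll)).
In Python, from bench import ctrl gives the robot as it stands.
- The arm moves only by the shell command python3 -m jog 'ROWS' [FORCE]. ROWS is JSON, a list of rows, each a list of 3 entries, a list of its own where there are three numbers: the opening, from 0 (shut) to 1 (fully open), then the shift along the world's x, y, z in m, then the turn about the world's z in rad. A call has exactly 10 rows; each row is the pose to reach, as a shift and turn from the pose commanded when the call began; what a row does not reach only later rows make up. A row lasts 1/8 s, in which the tool goes at most 62.5 mm and 10.7 degrees, less where a joint would pass 70% of its speed; a pose out of reach is approached as far as the arm can. A call with a gripper value outside its range is refused whole. The fingers move at their own pace and stop on an object; FORCE is the grip in N (left out, the last holds). Time passes only in rows, so rows that repeat a pose let the fingers close, or fill a call up. It gives the time, the measured TCP pose, the force, the opening and the grip force at its end, in the units of the state.
- ctrl.get_state(): the state, without advancing time (a new reading comes with each control period).
- ctrl.camera(name): name is "scene" or "top"; returns a dict with "pixels" (420x560x3 uint8, red, green, blue), "range_z" (420x560 float32, mm along the optical axis (not along the pixel's ray), 0 where there is no reading), "K" (3x3 intrinsics, pixels), "k1" (the pictures are not rectified: a ray, as slopes to the right and down, at radius r is drawn at 1 + k1 r^2 times it, then the intrinsics apply), "xyz" and "attitude" of the camera in the world. Camera axes: x right, y down, z forward; pixel columns grow to the right and rows downward; lengths in mm; the calibration is good to about 2 mm. A picture is of the moment at which its call begins.
- ctrl.job_done(): hands the job in; it is judged then, once.
The state is a dict: "t": time; "q": joint angles; "joint_vel": joint speeds; "effort": joint torques, N m; "eef_pos": TCP position; "tool_rot": TCP orientation; "ft_force": force on the tool from outside, world axes, zero at the start; "ft_torque": the same for the moment, N m; "finger_gap": opening from 0.0 (shut) to 1.0 (fully open); "grasp_force": force on a finger pad.
Only numpy, scipy, OpenCV 4.12 (cv2) and the standard library are available. Lean on these libraries where they do the work, as an engineer would, in place of code of your own. Each camera call takes 0.05 s, during which the arm holds its last target. There are 200 camera calls.

## Working session

There is one attempt and no reset: what is moved stays moved. The work goes in short steps, Python scripts to look and compute and a shell command to move; the robot and the scene stay as the last step left them, time stands still between calls to the robot, and variables do not carry over. Pictures are saved under pics/ and viewed, at most 10 in all, crops included, and the job is handed in when it is done.

```bash
mkdir -p pics; cat > h.py <<'E'
import numpy as np, cv2
from scipy.spatial.transform import Rotation as R
from bench import ctrl
def shot(n):
    c=ctrl.camera(n); return c
def xyz(c):
    "world points of every pixel from range"
    K=np.array(c["K"]); h,w=c["range_z"].shape
    u,v=np.meshgrid(np.arange(w),np.arange(h))
    d=slopes(c,u.ravel(),v.ravel())
    P=d*c["range_z"].reshape(-1,1)
    return (P@Rm(c).T+np.array(c["xyz"])).reshape(h,w,3)
def slopes(c,u,v):
    K=np.array(c["K"]); k=float(c["k1"])
    x=(np.asarray(u,float)-K[0,2])/K[0,0]; y=(np.asarray(v,float)-K[1,2])/K[1,1]
    a,b=x.copy(),y.copy()
    for _ in range(15):
        s=1+k*(a*a+b*b); a,b=x/s,y/s
    return np.stack([a,b,np.ones_like(a)],-1)
def Rm(c):
    A=np.array(c["attitude"])
    return A if A.shape==(3,3) else R.from_euler("xyz",A).as_matrix()
def ray(c,u,v,z):
    d=slopes(c,np.atleast_1d(u),np.atleast_1d(v))@Rm(c).T; o=np.array(c["xyz"])
    return o+d*((z-o[2])/d[:,2:])
E
python3 - <<'E'
from h import *
for n in("scene","top"):
    c=shot(n); cv2.imwrite(f"pics/{n}0.png",c["pixels"][:,:,::-1]); print(n,c["xyz"],c["attitude"],c["k1"],c["K"]); np.savez(f"{n}0.npz",**c)
print(ctrl.get_state())
E
```

```text
scene [ 881.72009829 -350.67486985  959.4642462 ] [-2.58783621  0.00592546  0.8696882 ] -0.04169735067593161 [[386.99209105   0.         276.45688049]
 [  0.         386.99209105 211.63577991]
 [  0.           0.           1.        ]]
top [ 252.27136069  -14.12308118 1270.88754762] [-2.95947991 -0.0055722  -1.54851952] -0.04137747752484753 [[399.33754565   0.         278.0497602 ]
 [  0.         399.33754565 205.61114078]
 [  0.           0.           1.        ]]
{'t': 0.1, 'q': array([ 1.12427012e+00,  9.17856693e-02,  1.23173295e+00, -4.42370466e-05,
        1.81980169e+00, -5.67500870e-02]), 'joint_vel': array([ 0.00082116, -0.00025832, -0.00284221, -0.00296098, -0.00192776,
       -0.00264986]), 'effort': array([ 1.21695772e-03, -4.47857594e+01, -4.07569635e+01,  6.99912105e-02,
        2.84548762e-02, -1.03904638e-04]), 'eef_pos': array([227.92008308, 554.74468555, 221.63705403]), 'tool_rot': array([-3.13986534e+00, -5.51697443e-05,  2.75180562e+00]), 'ft_force': array([-0.33024853, -0.24462827, -0.09489488]), 'ft_torque': array([-0.01997501, -0.01674515,  0.00707616]), 'grasp_force': 0.0, 'finger_gap': 1.0004540518939384}
```

View pics/top0.png

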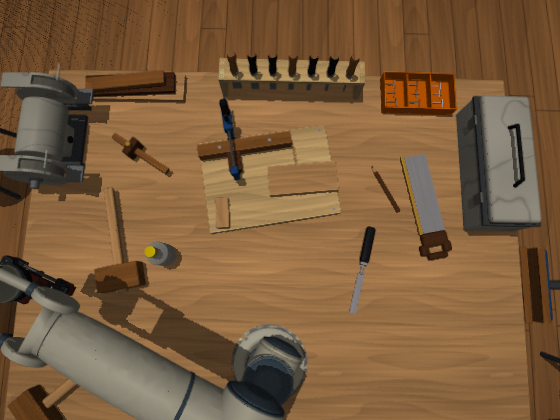

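View pics/scene0.png

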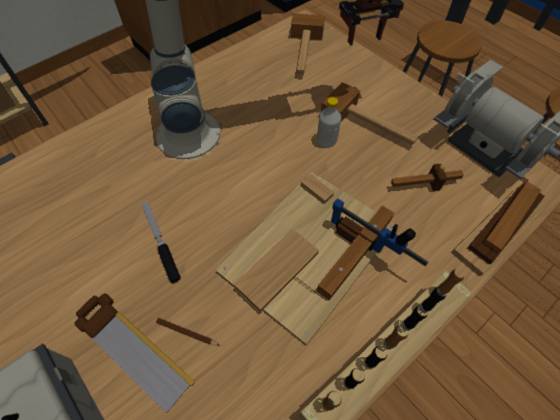

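The top view shows the fence from (198,150) to (292,140), the workpiece spanning about (268..337, 163..195), the clamp jaw at (235,170), and the offcut at (222,212). Next I measure these using range heights.

```bash
cat >> h.py <<'E'
def blobs(c,P,lo,hi,box,amin=60):
    m=((P[...,2]>lo)&(P[...,2]<hi)&(c["range_z"]>0)).astype(np.uint8)
    m[(P[...,0]<box[0])|(P[...,0]>box[1])|(P[...,1]<box[2])|(P[...,1]>box[3])]=0
    m=cv2.morphologyEx(m,cv2.MORPH_OPEN,np.ones((3,3)))
    n,l,s,_=cv2.connectedComponentsWithStats(m)
    for i in range(1,n):
        if s[i,4]<amin: continue
        q=P[l==i]; (cx,cy),(w,h),a=cv2.minAreaRect(q[:,:2].astype(np.float32))
        yield l==i,q,(cx,cy),(w,h),a
E
python3 - <<'E'
from h import *
for n in("top","scene"):
    c=dict(np.load(f"{n}0.npz")); P=xyz(c)
    for lab,lo,hi in(("board39",30,48),("fence63",54,75),("ply18",11,25),("clamp",90,220)):
        for m,q,ce,wh,a in blobs(c,P,lo,hi,(330,800,-250,330)):
            r=cv2.boxPoints((ce,wh,a)); print(n,lab,len(q),np.round(ce),np.round(wh),round(a,1),"z",np.median(q[:,2]).round(1),r.round().tolist())
E
```

```text
top board39 2003 [571. -92.] [ 97. 218.] 6.4 z 40.0 [[511.0, 10.0], [535.0, -206.0], [631.0, -195.0], [607.0, 21.0]]
top board39 394 [455. 159.] [96. 40.] 4.9 z 39.9 [[405.0, 175.0], [409.0, 135.0], [504.0, 143.0], [500.0, 183.0]]
top fence63 877 [660.  37.] [108. 189.] 10.5 z 63.3 [[590.0, 120.0], [624.0, -66.0], [731.0, -47.0], [696.0, 139.0]]
top fence63 487 [634. 188.] [ 86. 104.] 9.1 z 63.8 [[584.0, 232.0], [600.0, 130.0], [685.0, 144.0], [669.0, 246.0]]
top ply18 7287 [576.  18.] [302. 418.] 10.5 z 19.0 [[390.0, 196.0], [465.0, -215.0], [763.0, -160.0], [687.0, 251.0]]
top clamp 314 [725. 145.] [82. 28.] 10.5 z 137.8 [[682.0, 151.0], [687.0, 124.0], [767.0, 139.0], [762.0, 166.0]]
top clamp 77 [572. 116.] [33. 21.] 4.4 z 127.8 [[555.0, 125.0], [556.0, 104.0], [590.0, 107.0], [588.0, 128.0]]
scene board39 409 [454. 158.] [97. 43.] 4.1 z 38.4 [[404.0, 176.0], [407.0, 134.0], [503.0, 141.0], [500.0, 183.0]]
scene board39 2967 [571. -94.] [ 97. 222.] 6.6 z 38.7 [[510.0, 11.0], [535.0, -209.0], [631.0, -198.0], [606.0, 22.0]]
scene fence63 338 [652. 208.] [40. 72.] 9.9 z 62.9 [[626.0, 240.0], [639.0, 169.0], [678.0, 176.0], [666.0, 247.0]]
scene fence63 1632 [680.  65.] [139. 228.] 36.3 z 62.2 [[557.0, 116.0], [692.0, -68.0], [804.0, 15.0], [669.0, 198.0]]
scene ply18 9313 [575.  17.] [302. 423.] 10.4 z 17.6 [[388.0, 197.0], [464.0, -218.0], [761.0, -164.0], [685.0, 252.0]]
scene clamp 92 [340. 317.] [20. 25.] 3.5 z 110.8 [[330.0, 329.0], [331.0, 304.0], [351.0, 305.0], [350.0, 330.0]]
scene clamp 1107 [677. 137.] [248.  30.] 9.5 z 122.6 [[552.0, 131.0], [557.0, 101.0], [802.0, 142.0], [797.0, 172.0]]
```

```bash
cat >> h.py <<'E'
TH=np.deg2rad(10.45); O=np.array([583.5,29.1])
ex=np.array([np.cos(TH),np.sin(TH)]); ey=np.array([-np.sin(TH),np.cos(TH)])
def tob(p): d=np.asarray(p)[...,:2]-O; return np.stack([d@ex,d@ey],-1)
def tow(x,y): return O+x*ex+y*ey
E
python3 - <<'E'
from h import *
for n in("top","scene"):
    c=dict(np.load(f"{n}0.npz")); P=xyz(c); B=tob(P); Z=P[...,2]
    f=(Z>56)&(Z<72)&(B[...,1]>-90)&(B[...,1]<40)&(B[...,0]>50)&(B[...,0]<140)
    print(n,"fence x",np.percentile(B[f][:,0],[1,50,99]).round(1))
    f=(Z>48)&(Z<72)&(B[...,0]>22)&(B[...,0]<70)&(abs(B[...,1]-89)<40)
    print(n,"stop y",np.percentile(B[f][:,1],[0,2,5,95,98,100]).round(1),"z",np.median(Z[f]).round(1))
    f=(Z>30)&(Z<48)&(B[...,1]<20)&(B[...,0]>-120)&(B[...,0]<75)
    print("wp",cv2.minAreaRect(B[f].astype(np.float32)))
s=np.array([228.,555.]); print("start",tow(-120,-118),tow(-120,-118)-s)
E
```

```text
top fence x [ 79.5  99.  120.8]
top stop y [ 68.5  68.8  69.8 107.  107.9 108.4] z 58.9
wp ((-0.1278839111328125, -337.0669860839844), (651.5205078125, 195.40452575683594), 85.97374725341797)
scene fence x [ 79.7 100.2 119.6]
scene stop y [ 68.1  68.6  69.1 106.7 108.  109.4] z 57.5
wp ((-49.54676818847656, -323.0838928222656), (632.5630493164062, 96.81633758544922), 85.95690155029297)
start [ 486.89290609 -108.70808904] [ 258.89290609 -663.70808904]
```

```bash
python3 -m jog '[[1,[0.02,-0.05,0],0.06],[1,[0.04,-0.1,0],0.12],[1,[0.06,-0.15,0],0.18],[1,[0.08,-0.2,0],0.24],[1,[0.1,-0.25,0],0.3],[1,[0.12,-0.3,0],0.36],[1,[0.14,-0.35,0],0.42],[1,[0.16,-0.4,0],0.48],[1,[0.18,-0.45,0],0.54],[1,[0.2,-0.5,0],0.572]]'
```

```text
t: 1.35
eef_pos: [428.2, 53.3, 222.4]
tool_rot: [3.141, -0.0, -2.958]
ft_force: [1.1, 0.8, 0.6]
finger_gap: 1.001
grasp_force: 0.0
```

```bash
python3 -m jog '[[1,[0.02,-0.05,0],0],[1,[0.04,-0.1,0],0],[1,[0.059,-0.15,0],0],[1,[0.059,-0.163,-0.04],0],[1,[0.059,-0.163,-0.09],0],[1,[0.059,-0.163,-0.14],0],[1,[0.059,-0.163,-0.17],0],[1,[0.059,-0.163,-0.19],0],[1,[0.059,-0.163,-0.197],0],[1,[0.059,-0.163,-0.197],0]]'
```

```text
t: 2.6
eef_pos: [486.9, -107.9, 25.5]
tool_rot: [3.141, -0.001, -2.959]
ft_force: [0.6, 1.1, 0.1]
finger_gap: 1.001
grasp_force: 0.0
```

```bash
python3 -m jog '[[1,[0.0079,0.0015,0],0],[1,[0.0157,0.0029,0],0],[1,[0.0236,0.0044,0],0],[1,[0.0315,0.0058,0],0],[1,[0.0393,0.0073,0],0],[1,[0.0472,0.0087,0],0],[1,[0.0551,0.0102,0],0],[1,[0.0629,0.0116,0],0],[1,[0.0708,0.0131,0],0],[1,[0.0787,0.0145,0],0]]'
cat >> h.py <<'E'
def wp():
    for n in("top","scene"):
        c=shot(n); P=xyz(c); B=tob(P); Z=P[...,2]
        m=((Z>31)&(Z<47)&(B[...,1]<75)&(B[...,1]>-260)&(B[...,0]>-100)&(B[...,0]<79)).astype(np.uint8)
        m=cv2.morphologyEx(m,cv2.MORPH_OPEN,np.ones((3,3)))
        _,l,s,_=cv2.connectedComponentsWithStats(m); i=1+np.argmax(s[1:,4])
        (x,y),(w,h),a=cv2.minAreaRect(B[l==i].astype(np.float32)); print(n,"wp x,y",round(x,1),round(y,1),"size",round(w,1),round(h,1),"ang",round(a,1),"z",np.median(Z[l==i]).round(1))
        q=B[l==i]; print("   y range",np.percentile(q[:,1],[.5,99.5]).round(1),"x",np.percentile(q[:,0],[.5,99.5]).round(1))
        cv2.imwrite(f"pics/{n}_{int(ctrl.get_state()['t']*100)}.png",c["pixels"][:,:,::-1])
    st=ctrl.get_state(); print("tcp board",tob(st["eef_pos"]).round(1),st["ft_force"].round(1))
E
python3 -c "
from h import *
wp()"
```

```text
t: 3.85
eef_pos: [566.2, -93.4, 25.6]
tool_rot: [3.142, -0.0, -2.959]
ft_force: [-4.8, -1.0, 3.8]
finger_gap: 1.003
grasp_force: 2.0
top wp x,y 19.5 -31.6 size 61.1 100.8 ang 80.8 z 40.0
   y range [-68.5  -5.3] x [-27.9  67.1]
scene wp x,y 17.8 -114.7 size 99.6 221.9 ang 0.2 z 38.6
   y range [-224.8   -6.2] x [-27.6  67.2]
tcp board [ -38.6 -117.2] [-0.   1.3  0.1]
```

The board now lies square to the fence at x≈19.8, y≈-115. I'll push it the last 13 mm or so to the fence.

```bash
python3 -m jog '[[1,[0.002,0.0004,0],0],[1,[0.0039,0.0007,0],0],[1,[0.0059,0.0011,0],0],[1,[0.0079,0.0015,0],0],[1,[0.0098,0.0018,0],0],[1,[0.0113,0.0021,0],0],[1,[0.0123,0.0023,0],0],[1,[0.0133,0.0025,0],0],[1,[0.0143,0.0026,0],0],[1,[0.0143,0.0026,0],0]]'
python3 -c "
from h import *
wp()"
```

```text
t: 5.2
eef_pos: [579.1, -91.0, 25.6]
tool_rot: [3.141, -0.002, -2.959]
ft_force: [-6.0, 0.1, 2.2]
finger_gap: 1.0
grasp_force: 2.7
top wp x,y 31.8 -32.4 size 55.2 93.8 ang 88.9 z 40.2
   y range [-59.5  -5.4] x [-14.8  78.1]
scene wp x,y 30.7 -115.4 size 96.0 222.3 ang 1.4 z 38.6
   y range [-225.1   -6.5] x [-15.2  78.2]
tcp board [ -26.1 -117.3] [-5.4 -0.1  2. ]
```

```bash
python3 -m jog '[[1,[-0.015,-0.0027,0],0],[1,[-0.0295,-0.0054,0],0],[0,[-0.0295,-0.0054,0],0],[0,[-0.023,-0.041,0],0],[0,[-0.0165,-0.077,0],0],[0,[-0.01,-0.112,0],0],[0,[-0.0032,-0.148,0],0],[0,[-0.0032,-0.148,0],0],[0,[-0.0032,-0.148,0],0],[0,[-0.0032,-0.148,0],0]]' 10
python3 -c "
from h import *
wp()"
```

```text
t: 6.55
eef_pos: [577.0, -237.7, 25.6]
tool_rot: [3.141, 0.0, -2.958]
ft_force: [-0.6, 0.9, 0.5]
finger_gap: 0.131
grasp_force: 0.0
top wp x,y 31.5 -113.6 size 216.9 94.9 ang 90.0 z 39.9
   y range [-220.4   -6.1] x [-14.8  78.3]
scene wp x,y 31.3 -115.0 size 95.3 221.5 ang 0.0 z 38.6
   y range [-225.1   -6.3] x [-15.1  78.4]
tcp board [ -54.8 -261.4] [-0.2 -0.2  0.4]
```

```bash
python3 -m jog '[[0,[0.028,0.005,0],0],[0,[0.056,0.01,0],0],[0,[0.0787,0.0145,0],0],[0,[0.0772,0.0224,0],0],[0,[0.0758,0.0302,0],0],[0,[0.0743,0.0381,0],0],[0,[0.0729,0.046,0],0],[0,[0.0714,0.0538,0],0],[0,[0.07,0.0617,0],0],[0,[0.0685,0.0696,0],0]]'
python3 -c "
from h import *
wp()"
```

```text
t: 7.9
eef_pos: [645.3, -169.2, 25.9]
tool_rot: [-3.141, 0.0, -2.96]
ft_force: [0.0, -3.3, 1.2]
finger_gap: 0.004
grasp_force: 1.3
top wp x,y 31.3 -53.1 size 152.1 94.7 ang 89.9 z 40.0
   y range [-127.6   22.1] x [-15.1  78.2]
scene wp x,y 32.4 -85.5 size 90.9 221.9 ang 1.7 z 38.7
   y range [-194.6   23.6] x [-12.   78.3]
tcp board [  25.  -205.3] [ 0.   0.4 -0.1]
```

```bash
python3 -m jog '[[0,[-0.0009,0.0049,0],0],[0,[-0.0018,0.0098,0],0],[0,[-0.0027,0.0148,0],0],[0,[-0.0036,0.0197,0],0],[0,[-0.0045,0.0246,0],0],[0,[-0.0054,0.0295,0],0],[0,[-0.0064,0.0344,0],0],[0,[-0.0073,0.0393,0],0],[0,[-0.0073,0.0393,0],0],[0,[-0.0073,0.0393,0],0]]'
python3 -c "
from h import *
wp()"
```

```text
t: 9.25
eef_pos: [638.1, -129.3, 25.4]
tool_rot: [3.14, 0.0, -2.959]
ft_force: [-0.2, -1.0, 1.3]
finger_gap: 0.004
grasp_force: 0.5
top wp x,y 31.7 -10.8 size 94.5 148.7 ang 0.1 z 40.0
   y range [-83.1  62.7] x [-15.   78.2]
scene wp x,y 33.0 -43.2 size 89.3 227.9 ang 1.2 z 38.5
   y range [-155.7   68.8] x [-8.1 78.3]
tcp board [  25.  -165.7] [ 0.4 -0.4  1.3]
```

```bash
python3 -m jog '[[0,[-0.0002,0.001,0],0],[0,[-0.0004,0.002,0],0],[0,[-0.0005,0.003,0],0],[0,[-0.0007,0.0039,0],0],[0,[-0.0008,0.0044,0],0],[0,[-0.0009,0.0049,0],0],[0,[-0.0009,0.0049,0],0],[0,[-0.0009,0.0049,0],0],[0,[-0.0009,0.0049,0],0],[0,[-0.0009,0.0049,0],0]]'
```

```text
t: 10.6
eef_pos: [637.2, -125.0, 25.7]
tool_rot: [3.141, 0.0, -2.959]
ft_force: [-0.6, -0.5, -0.1]
finger_gap: 0.007
grasp_force: 0.0
```

```bash
python3 -m jog '[[0,[-0.0001,0.0005,0],0],[0,[-0.0002,0.001,0],0],[0,[-0.0003,0.0015,0],0],[0,[-0.0004,0.002,0],0],[0,[-0.0004,0.002,0],0],[0,[-0.0004,0.002,0],0],[0,[-0.0004,0.002,0],0],[0,[-0.0004,0.002,0],0],[0,[-0.0004,0.002,0],0],[0,[-0.0004,0.002,0],0]]'
python3 -c "
from h import *
wp()"
```

```text
t: 11.85
eef_pos: [636.8, -124.4, 25.8]
tool_rot: [-3.14, 0.0, -2.96]
ft_force: [0.7, -5.5, -0.6]
finger_gap: 0.004
grasp_force: 2.9
top wp x,y 31.6 -5.3 size 94.5 147.9 ang 0.0 z 40.0
   y range [-77.3  67.9] x [-15.   78.4]
scene wp x,y 31.9 -40.5 size 91.3 222.8 ang 1.1 z 38.6
   y range [-150.8   69.8] x [-9.8 77.8]
tcp board [  24.6 -160.6] [ 0.7 -5.8  0.3]
```

```bash
python3 -m jog '[[0,[0.0027,-0.0148,0],0],[0,[0.0054,-0.0295,0],0],[0,[-0.0364,-0.0372,0],0],[0,[-0.0782,-0.0449,0],0],[1,[-0.0867,0.001,0],0],[1,[-0.0951,0.0469,0],0],[1,[-0.1036,0.0928,0],0],[1,[-0.1036,0.0928,0],0],[1,[-0.1036,0.0928,0],0],[1,[-0.1036,0.0928,0],0]]'
python3 -c "
from h import *
wp()"
```

```text
t: 13.2
eef_pos: [533.4, -31.5, 25.6]
tool_rot: [-3.141, -0.0, -2.961]
ft_force: [-0.0, 0.7, 0.0]
finger_gap: 0.646
grasp_force: 0.0
top wp x,y 31.8 44.7 size 47.8 94.0 ang 88.7 z 40.1
   y range [20.8 68.3] x [-14.7  78.3]
scene wp x,y 30.8 -39.7 size 96.3 224.0 ang 0.0 z 38.7
   y range [-150.9   69.6] x [-15.4  77.6]
tcp board [-60.4 -50.4] [-0.1 -0.3  0.5]
```

```bash
python3 -m jog '[[1,[0,0,0],0],[1,[0.01,0.0018,0],0],[1,[0.02,0.0036,0],0],[1,[0.0295,0.0054,0],0],[1,[0.0315,0.0058,0],0],[1,[0.0325,0.006,0],0],[1,[0.0339,0.0063,0],0],[1,[0.0354,0.0065,0],0],[1,[0.0363,0.0067,0],0],[1,[0.0363,0.0067,0],0]]'
python3 -c "
from h import *
print(tob(ctrl.get_state()['eef_pos']))"
```

```text
t: 14.55
eef_pos: [566.8, -24.1, 25.6]
tool_rot: [3.141, -0.006, -2.96]
ft_force: [-11.4, -1.1, 5.8]
finger_gap: 1.002
grasp_force: 5.6
[-26.01812141 -49.25215339]
```

```bash
python3 -m jog '[[1,[-0.01,-0.0018,0],0],[1,[-0.03,-0.0055,0],0],[1,[-0.06,-0.011,0],0],[1,[-0.09,-0.0165,0],0],[1,[-0.1,-0.018,0.05],0],[1,[-0.12,-0.018,0.1],0],[1,[-0.14,-0.018,0.15],0],[1,[-0.16,-0.018,0.18],0],[1,[-0.16,-0.018,0.18],0],[1,[-0.16,-0.018,0.18],0]]'
python3 -c "
from h import *
wp()"; ls pics
```

```text
t: 15.8
eef_pos: [409.4, -41.6, 204.3]
tool_rot: [3.141, -0.001, -2.959]
ft_force: [0.0, -0.2, -0.6]
finger_gap: 1.005
grasp_force: 0.0
top wp x,y 31.8 -41.5 size 220.2 94.1 ang 89.8 z 39.9
   y range [-150.5   67.8] x [-14.3  78.1]
scene wp x,y 31.2 -40.5 size 95.0 223.1 ang 0.1 z 38.7
   y range [-151.    69.6] x [-15.3  77.4]
tcp board [-184.2  -37.8] [ 0.3 -0.6  0.7]
scene0.png
scene_1195.png
scene_1330.png
scene_1590.png
scene_395.png
scene_530.png
scene_665.png
scene_800.png
scene_935.png
top0.png
top_1190.png
top_1325.png
top_1585.png
top_390.png
top_525.png
top_660.png
top_795.png
top_930.png
```

View pics/scene_1590.png

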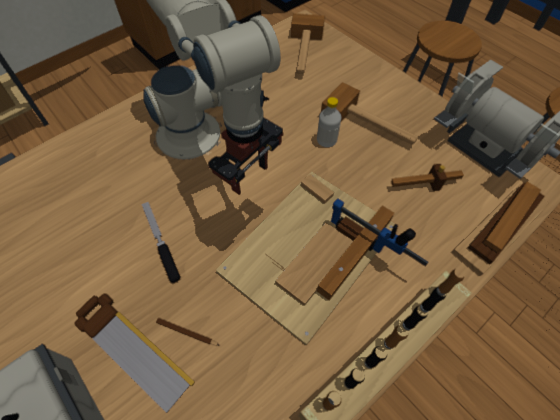

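The board lies flush along the fence, with its end at the stop near (345,230). The other things are where they were and the gripper is clear.

```bash
python3 -c "
from bench import ctrl
print(ctrl.job_done())"
```

```text
the job is handed in; nothing more can be done
None
```

The workpiece was pushed flush against the fence and butted against the stop, with firm contact felt at both and its position confirmed by both cameras. The fingers were then withdrawn and the job handed in at about 16 s; no verdict was shown.

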